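Shut the tea canister and snap its spring clip over the pin

TASK

Close the lid of the slope-fronted tea canister so that its pin stands through the window in the lid. Then take the hairpin spring clip from the cupboard top and push it sideways over the pin, under the pin's head, until it snaps fully home with the pin in its pocket, lying flat on the lid; let go of it. Leave the other things standing where they are.

Things in the scene. Friction and masses are not known exactly. Their poses are not given: they have to be found in the camera images.
- canister: Fixed steel tea canister, 160 deep (x), 150 wide (y), 50 high in front, 133 at the back. Origin: centre of its underside; its front faces its own -x, roughly to the robot. From the lower front edge (local x -80, z 50) its front slopes up and back at 33 degrees; the lid shuts on this slope.
- lid (a joint): Lid hinge, rad: 0 = shut on the slope, grows as the lower edge swings up; starts 0.6 to 1.2. Axis along the canister's y at its local x 51.7, z 135.5. Friction (0.17 N m) keeps the lid at any angle: press it down till shut, 1 to 4 N on its upper face. Lid: flat plate 150 wide, 153 from hinge to lower edge, 6 thick; a 22 x 22 window for the pin, its centre 125 from the hinge.
- lid_edge (a point): Middle of the lid's lower (free) edge, on the lid's upper face.
- pin: Fixed steel pin near the lower edge of the slope, square to it. Origin: on its axis, level with the shut lid's upper face; z points out of the slope (33 degrees from vertical, leaning to the canister's front), x up the slope, y along the canister's width. Shank 12 diameter; flat head 18 diameter, underside 8 and top 13 above the shut lid. The lid's lower edge is 28 down the slope.
- clip: Loose hairpin spring clip (40 g), lying flat, any yaw, at the left or right near side. Origin: middle of its pocket, underside; x points out of the open mouth, z up. Two legs of 5 diameter wire along x: tips at x +23 flare to a mouth 18 wide inside, pinch to 6.5 at x +8, then the pocket, 12.5 wide, at x 0. A nose between the legs ends at x -7.5 and stops the pin.
- clip_grip (a point): Top of the clip's grip: an upright plastic post 14 x 14 in plan, 36 tall from the clip's underside, at clip x -45, y 0. A foot 24 wide and 5 high and the legs start at its base: hold it above 6. Pushed along +x with the underside 0 to 3 above the shut lid, the legs pass under the pin's head and spring open; some 5 to 8 N snaps the shank past the pinch.
- holder: Loose stainless teaspoon holder, cylinder 70 diameter x 100 tall, with spoons in it reaching 178 high; stands close beside the canister, left or right. Origin: centre of underside.
- saucer: Loose glass saucer, 120 diameter, 18 high, on the canister's other side. Origin: centre of underside.
- cup: Loose white melamine cup, 78 diameter, 85 high. Origin: centre of underside.
- jar: Loose glass jar with a steel cap, 72 diameter, 110 high. Origin: centre of underside.
- opener: Loose flat plastic fish-shaped bottle opener, about 92 x 42, 9 thick, near side, on the opposite side to the clip. Origin: underside, mid body; x points to the fish's nose.
- teaspoon: Loose stainless teaspoon, 112 long along its x, 7 high, bowl 29 wide to +x, lying in front of the canister. Origin: underside, about the middle.

How it is judged:
By the outcome, as a careful person would: the job done as asked, in the order asked, and still so for the second after the job is handed in, with the robot touching nothing.
It also fails if it takes over 54 s, if anything falls off the work surface, if the arm or the gripper's body presses on something with over 40 N, if the wrist force passes 120 N, or if a joint passes its speed limit or range.

ROBOT

A 6-joint arm with a two-finger parallel gripper is mounted at the origin on the work surface. World frame = base frame: x ahead of the robot, y to its left, z up, the work surface at z = 0. Lengths are in mm, angles in rad, forces in N, time in s.
With the tool pointing down it reaches from about 375 to 975 mm from the base axis. Payload 3.8 kg.
Tool frame: the origin (TCP) lies at the very end of the fingers, on their centre line; the grasp point (between the pads) lies 19 mm behind it; z points along the fingers, x is the direction in which the jaws open and shut, and the axes are right-handed (so a half turn about z gives the same grasp; the last joint's range is limited). The gripper opens to 85 mm and grips with 20 to 120 N. Pads are 22 mm wide; open, the fingers measure 114 mm over their backs; the gripper's body (76 mm by 85 mm) begins 54 mm behind the grasp point. The pads swing forward as they close: fully open they stand 13 mm farther back than shut.
Start: joints at [-0.037, 0.264, 1.604, -0, 1.274, -0.037], TCP at [674.995, -0.002, 231.28] pointing down, gripper open.
Joint ranges: [-2.63, 2.63], [-0.94, 2.18], [0.31, 2.57], [-1.31, 4.45], [0, 2.66], [-2.55, 2.55]. Speed limits (rad/s): [2.57, 2.57, 3.14, 3.14, 3.14, 3.14].

INTERFACE

Orientations are given as a unit quaternion [x, y, z, w].
In Python, from rig import robot, imaging gives the robot as it stands. The module is installed in compiled form; this text tells all that it offers.
- The arm moves only by the tool drive_tool, never from a script. Its argument "targets" is text: rows parted by semicolons, each of 7 numbers parted by spaces: the finger opening in mm, from 0 to 85.4, then the shift along the tool's x, y, z in mm, then the turn, a rotation vector about the tool's x, y, z in rad. In form: grip x y z rx ry rz; .... A call has 1 to 5 rows; each row shifts and turns the commanded pose from where the row before left it, along the tool's axes as they then stand; what a row does not reach is not made up. A row lasts 1/10 s, in which the tool goes at most 50 mm and 8.59 degrees, less where a joint would pass 70% of its speed; a pose out of reach is approached as far as the arm can. A call with a gripper value outside its range is refused whole. The fingers move at their own pace and stop on an object; "grip_force" is the grip in N (left out, the last holds). Time passes only in rows, so rows that do not move let the fingers close. It gives the time, the measured TCP pose, the force and the opening at its end, in the units of the state.
- robot.get_state(): the state, without advancing time (a new reading comes with each control period).
- imaging.get_image(name): name is "scene" or "side" or "wrist"; returns a dict with "pixels" (480x640x3 uint8, blue, green, red), "fx", "fy", "cx", "cy" (pixels), "k1" (the pictures are not rectified: a ray, as slopes to the right and down, at radius r is drawn at 1 + k1 r^2 times it, then the intrinsics apply), "R" (3x3) and "t" (3): a world point X has camera coordinates R X + t. Camera axes: x right, y down, z forward; pixel columns grow to the right and rows downward; lengths in mm; the calibration is good to about 2 mm. A picture is of the moment at which its call begins. There is no depth.
- robot.sign_off(): hands the job in, once; it reports no verdict.
The state is a dict: "t": time; "qpos": joint angles; "qvel": joint speeds; "joint_efforts": joint torques, N m; "ee_pos": TCP position; "orientation": TCP orientation; "force": force on the tool from outside, world axes, zero at the start; "ft_torque": the same for the moment, N m; "finger_gap": finger opening in mm.
Only numpy, scipy, OpenCV 4.12 (cv2) and the standard library are available. Lean on these libraries where they do the work, as an engineer would, in place of code of your own. Each camera call takes 0.05 s, during which the arm holds its last target. There are 200 camera calls.

## Working session

There is one attempt and no reset: what is moved stays moved. The work goes in short steps, Python scripts to look and compute and a tool call to move; the robot and the scene stay as the last step left them, time stands still between calls to the robot, and variables do not carry over. Pictures are saved under pics/ and viewed, about 8 in all and at most 12, crops included, and the job is handed in when it is done.

Besides the shell and the picture viewer there is one more tool, called after ">>>" by a JSON object that holds its "op" and its "data", one argument or row to a line. drive_tool: Moves the arm, as the interface text tells. Its arguments: {"type":"object","properties":{"targets":{"type":"string"},"grip_force":{"type":"number"}},"required":["targets"]}

```bash
mkdir -p pics
cat > h.py <<'E'
import numpy as np, cv2, pickle, sys
from scipy.spatial.transform import Rotation as Ro
def grab(name,tag):
    from rig import imaging
    d=imaging.get_image(name); pickle.dump(d,open(f'pics/{tag}.pkl','wb')); cv2.imwrite(f'pics/{tag}.png',d['pixels']); return d
def load(tag): return pickle.load(open(f'pics/{tag}.pkl','rb'))
def ray(d,uv):
    x,y=(uv[0]-d['cx'])/d['fx'],(uv[1]-d['cy'])/d['fy']; rd=np.hypot(x,y); r=rd
    for _ in range(20): r=rd/(1+d['k1']*r*r)
    s=r/rd if rd>0 else 1
    R=np.array(d['R']);t=np.array(d['t'])
    v=R.T@np.array([x*s,y*s,1]); return -R.T@t, v/np.linalg.norm(v)
def onz(d,uv,z):
    o,v=ray(d,uv); return o+v*(z-o[2])/v[2]
def tri(d1,u1,d2,u2):
    A=[];b=[]
    for d,u in((d1,u1),(d2,u2)):
        o,v=ray(d,u);P=np.eye(3)-np.outer(v,v);A.append(P);b.append(P@o)
    p=np.linalg.solve(A[0]+A[1],b[0]+b[1]); 
    return p,[np.linalg.norm(A[i]@p-b[i]) for i in(0,1)]
def proj(d,X):
    c=np.array(d['R'])@np.array(X,float)+np.array(d['t']);x,y=c[0]/c[2],c[1]/c[2];s=1+d['k1']*(x*x+y*y)
    return np.array([d['fx']*x*s+d['cx'],d['fy']*y*s+d['cy']])
def totool(st,dp):
    return Ro.from_quat(st['orientation']).inv().apply(dp)
E
python3 - <<'E'
from h import *
for n in('scene','side','wrist'):
    d=grab(n,n+'0'); R=np.array(d['R']); print(n,-R.T@np.array(d['t']),R[2],d['fx'],d['k1'])
a=[cv2.imread(f'pics/{n}0.png') for n in('scene','side')]
from rig import robot
print(robot.get_state())
E
```

```text
scene [1441.39961769  296.01039608  951.25912325] [-0.7055172  -0.22186402 -0.67306897] 511.3580497306802 0.018205953389701927
side [-169.30628611  696.27787635  973.93736777] [ 0.5377576  -0.52015807 -0.66351515] 566.9091996354837 -0.10303125310772825
wrist [674.9530594   83.66087642 372.90408207] [-0.00256345 -0.32659879 -0.94515959] 364.00333373789056 -0.036737348399501345
{'t': 0.15, 'qpos': array([-3.68945317e-02,  2.64592627e-01,  1.60504766e+00, -5.61685722e-06,
        1.27370362e+00, -3.68389424e-02]), 'qvel': array([ 0.00015219, -0.00180104, -0.00418585,  0.00256892,  0.00021146,
        0.00053121]), 'joint_efforts': array([-4.44535381e-04, -5.15905774e+01, -3.67958951e+01, -2.06692371e-04,
        8.09489022e-03,  2.50629785e-05]), 'ee_pos': array([6.74439476e+02, 2.06627856e-02, 2.30246418e+02]), 'orientation': array([ 9.99999616e-01, -2.69701739e-05, -8.75128587e-04, -2.95912599e-05]), 'force': array([ 0.08463741, -0.3574709 ,  0.50623732]), 'ft_torque': array([0.01509866, 0.01858062, 0.01334204]), 'finger_gap': 85.39818028201186}
```

View pics/scene0.png

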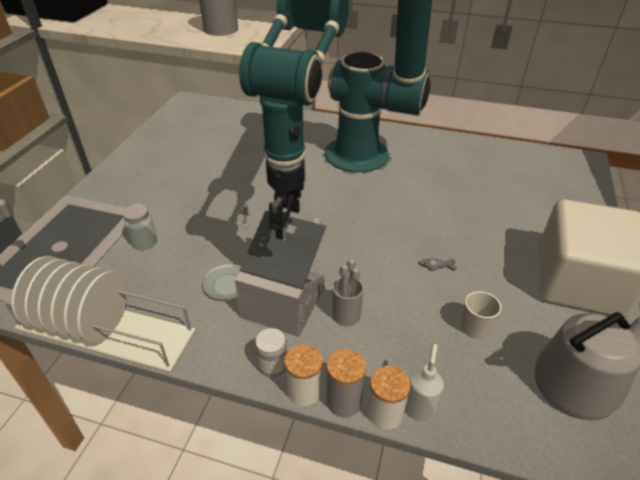

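View pics/side0.png

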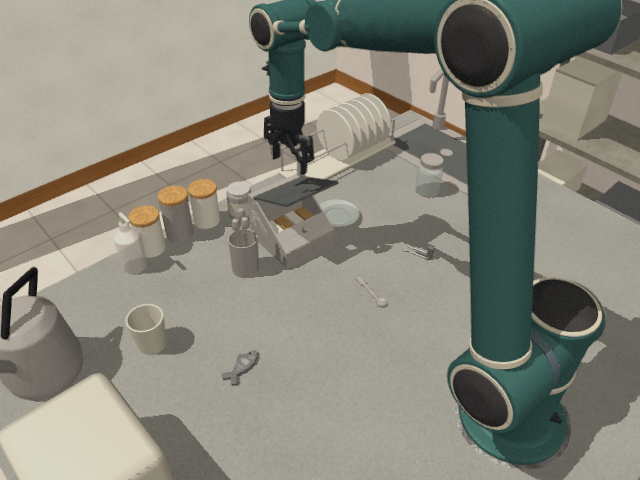

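View pics/wrist0.png

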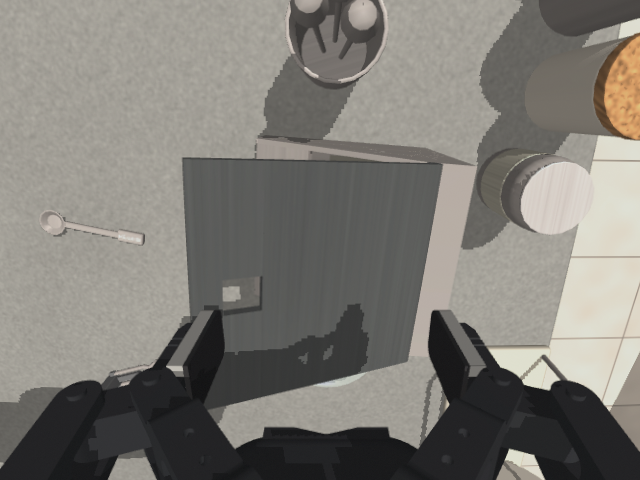

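Wrist view: the open lid spans (183,158)–(440,164)–(192,408), window at (240,293); the canister's rear-left top corner is at (473,164). The side view shows the clip at about (420,252), near-right. The holder is on the left and the saucer on the right. Next I'll zoom.

Run:
```python
from h import *
a=cv2.imread('pics/side0.png');b=cv2.imread('pics/scene0.png')
c1=cv2.resize(a[225:275,380:455],None,fx=8,fy=8,interpolation=cv2.INTER_CUBIC)[:300,:400] 
c1=cv2.resize(a[235:265,395:445],(400,240),interpolation=cv2.INTER_CUBIC)
c2=cv2.resize(b[200:340,220:330],(400,509),interpolation=cv2.INTER_CUBIC)
c3=cv2.resize(a[170:275,240:345],(400,350),interpolation=cv2.INTER_CUBIC)
o=np.zeros((600,800,3),np.uint8);o[:240,:400]=c1;o[:509,400:]=c2;o[245:595,:400]=c3
cv2.imwrite('pics/comp.png',o)
w=load('wrist0');s=load('side0')
A=onz(w,(473,164),133);print('rear left top',A)
H=onz(w,(440,164),138)
from scipy.optimize import brentq
for Hz in(136,140):
    H=onz(w,(440,164),Hz)
    z=brentq(lambda z:np.linalg.norm(onz(w,(183,158),z)-H)-153,140,230);E=onz(w,(183,158),z);E2=onz(w,(192,408),z)
    print('hinge',H,'free L',E,'free R',E2,np.linalg.norm(E-E2))
    print('yaw edge',np.arctan2(*(E2-E)[:2]),'yaw side',np.arctan2(*(H-E)[1::-1]),'lid ang',np.arctan2(z-H[2],153)+np.radians(33))
print(onz(s,(420,252),3))
```

```text
rear left top [770.77519061  52.26638696 133.        ]Traceback (most recent call last):
  File "<stdin>", line 15, in <module>
    r = _zeros._brentq(f, a, b, xtol, rtol, maxiter, args, full_output, disp)
ValueError: f(a) and f(b) must have different signs
```

View pics/comp.png

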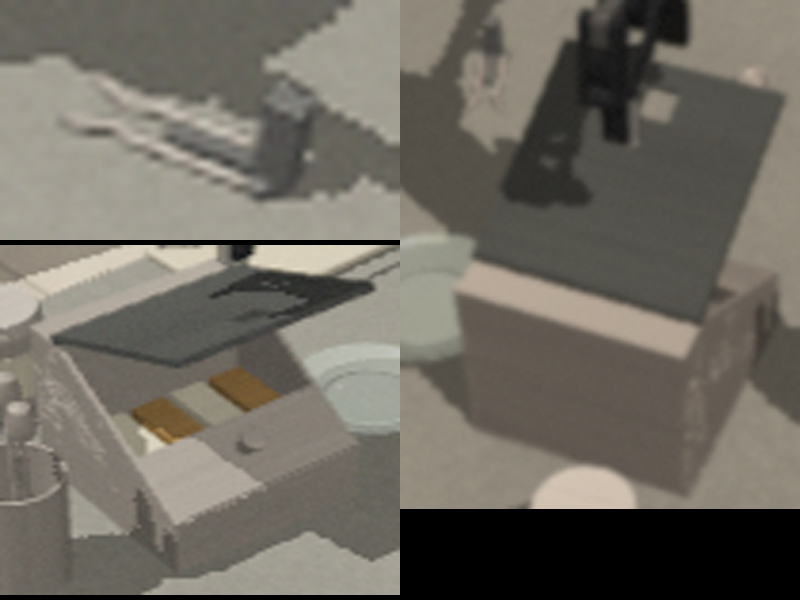

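Side crop: the clip's legs point left, its post top is at side px (430.6,246) and its tips at (407,245) and (403,250). The canister's front slope corners are at side (286,253) and (334,228), and the pin is at (305,228).

Run:
```python
from h import *
w=load('wrist0');s=load('side0');c=load('scene0')
p=lambda n,*a:print(n,np.round(onz(*a),1))
p('rearL w',w,(473,164),133);p('rearL c',c,(298.4,298.2),133);p('rearR c',c,(236,279.8),133)
p('botL',c,(299.2,336.7),0);p('botR',c,(240.6,315.5),0)
p('frontL',s,(285.9,253.1),50);p('frontR',s,(333.7,227.9),50);p('frontL0',s,(287.2,268.1),0)
p('post',s,(430.6,246.3),36);p('base',s,(429.4,258.8),0);p('tip1',s,(406.9,244.8),3);p('tip2',s,(403.1,250),3)
print(tri(w,(183,158),s,(240+175/3.81,170+(362-245)/3.333)))
for z in (150,170,190,200,210): print(z,onz(w,(183,158),z),onz(w,(192,408),z),onz(w,(440,164),138))
```

```text
rearL w [770.8  52.3 133. ]
rearL c [771.1  54.2 133. ]
rearR c [760.7 -92.8 133. ]
botL [771.3  53.1   0. ]
botR [753.4 -99.2   0. ]
frontL [613.6  62.7  50. ]
frontR [605.5 -88.8  50. ]
frontL0 [612.   61.3   0. ]
post [ 404.7 -233.5   36. ]
base [ 398.4 -229.4    0. ]
tip1 [ 469.9 -224.2    3. ]
tip2 [ 463.2 -201.5    3. ]
(array([607.22013706,  63.75704938, 199.9599717 ]), [np.float64(0.01516217751535745), np.float64(0.015162177515391409)])
150 [587.66401861  58.02466329 150.        ] [ 569.18059403 -134.69901795  150.        ] [747.44865238  52.79741869 138.        ]
170 [595.49600086  60.3248646  170.        ] [ 578.67099585 -115.10674379  170.        ] [747.44865238  52.79741869 138.        ]
190 [603.32798312  62.62506592 190.        ] [588.16139768 -95.51446963 190.        ] [747.44865238  52.79741869 138.        ]
200 [607.24397425  63.77516658 200.        ] [592.90659859 -85.71833255 200.        ] [747.44865238  52.79741869 138.        ]
210 [611.15996538  64.92526723 210.        ] [597.65179951 -75.92219547 210.        ] [747.44865238  52.79741869 138.        ]
```

>>> {"op": "drive_tool", "data": {
  "targets": "0 -20 25 0 0 0 0; 0 -20 25 0 0 0 0; 0 0 0 15 0 0 0; 0 0 0 15 0 0 0; 0 0 0 15 0 0 0",
  "grip_force": 60
}}

```text
t: 0.65
ee_pos: [634.9, -49.5, 184.6]
orientation: [1.0, 0.0, -0.0, -0.0]
force: [-0.6, -0.1, 0.4]
finger_gap: 12.3
```

>>> {"op": "drive_tool", "data": {
  "targets": "0 0 0 15 0 0 0; 0 0 0 15 0 0 0; 0 0 0 15 0 0 0; 0 0 0 15 0 0 0; 0 0 0 15 0 0 0"
}}

```text
t: 1.15
ee_pos: [635.4, -49.8, 110.1]
orientation: [1.0, 0.0, 0.0, 0.0]
force: [0.0, 0.3, 1.4]
finger_gap: -0.4
```

>>> {"op": "drive_tool", "data": {
  "targets": "0 0 0 12 0 0 0; 0 0 0 8 0 0 0; 0 0 0 4 0 0 0"
}}

```text
t: 1.45
ee_pos: [634.5, -50.0, 86.1]
orientation: [1.0, -0.0, -0.001, -0.0]
force: [-0.3, 0.2, 0.2]
finger_gap: 0.2
```

>>> {"op": "drive_tool", "data": {
  "targets": "0 0 0 3 0 0 0; 0 0 0 0 0 0 0"
}}

```text
t: 1.65
ee_pos: [635.0, -50.1, 84.2]
orientation: [1.0, -0.0, -0.0, 0.0]
force: [-0.4, 0.1, 0.4]
finger_gap: -0.1
```

>>> {"op": "drive_tool", "data": {
  "targets": "0 0 0 2 0 0 0; 0 0 0 2 0 0 0; 0 0 0 0 0 0 0"
}}

```text
t: 1.95
ee_pos: [635.6, -50.1, 81.1]
orientation: [1.0, 0.0, 0.001, 0.0]
force: [-0.2, 0.0, 3.2]
finger_gap: -0.3
```

>>> {"op": "drive_tool", "data": {
  "targets": "0 0 0 2 0 0 0; 0 0 0 0 0 0 0"
}}

```text
t: 2.15
ee_pos: [635.9, -50.1, 80.7]
orientation: [1.0, 0.0, 0.001, 0.0]
force: [-3.8, 0.6, 10.9]
finger_gap: -0.1
```

>>> {"op": "drive_tool", "data": {
  "targets": "0 0 0 -40 0 0 0; 60 0 -10 -45 0 0 0; 60 0 -15 -30 0 0 0; 60 0 0 0 0 0 0"
}}

```text
t: 2.55
ee_pos: [638.8, -23.8, 199.9]
orientation: [1.0, 0.001, 0.005, 0.0]
force: [0.0, 0.6, 1.3]
finger_gap: 43.4
```

Run:
```python
from h import *
d=grab('wrist','wrist1')
from rig import robot
print(robot.get_state()['ee_pos'])
```

```text
[637.06595254 -24.4126983  196.85868765]
```

View pics/wrist1.png

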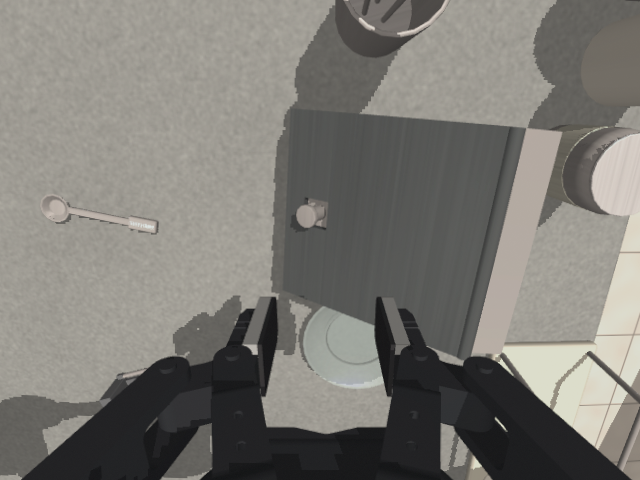

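The lid is shut with the pin through the window; the pin head top is at about (305,216). Now to the clip.

>>> {"op": "drive_tool", "data": {
  "targets": "60 -34 30 8 0 0 0; 60 -34 30 8 0 0 0; 60 -34 30 8 0 0 0; 60 -34 30 8 0 0 0; 60 -34 30 8 0 0 0"
}}

```text
t: 3.1
ee_pos: [462.1, -175.5, 151.0]
orientation: [1.0, 0.0, -0.002, -0.0]
force: [-0.6, -1.9, -0.8]
finger_gap: 59.8
```

>>> {"op": "drive_tool", "data": {
  "targets": "60 -34 30 8 0 0 0; 60 -32 28 8 0 0 0; 60 0 0 0 0 0 0.145; 60 0 0 0 0 0 0.145; 60 0 0 0 0 0 0.145"
}}

```text
t: 3.6
ee_pos: [397.0, -232.9, 135.3]
orientation: [0.976, -0.22, -0.002, -0.001]
force: [-0.2, -0.2, -0.2]
finger_gap: 60.0
```

>>> {"op": "drive_tool", "data": {
  "targets": "60 0 0 0 0 0 0.145; 60 0 0 0 0 0 0.145; 60 0 0 0 0 0 0.145; 60 0 0 0 0 0 0.145; 60 0 0 0 0 0 0.145"
}}

```text
t: 4.1
ee_pos: [397.5, -232.4, 135.3]
orientation: [0.835, -0.551, -0.002, 0.0]
force: [1.0, -0.1, -0.7]
finger_gap: 60.0
```

>>> {"op": "drive_tool", "data": {
  "targets": "60 0 0 0 0 0 0.14; 60 0 0 0 0 0 0"
}}

```text
t: 4.3
ee_pos: [397.6, -232.4, 135.5]
orientation: [0.796, -0.605, -0.002, 0.0]
force: [1.0, -1.2, -0.3]
finger_gap: 60.0
```

Run:
```python
from h import *
w=load('wrist1')
head=onz(w,(305,216),83.4)
print('head top',head, 'edgeL',onz(w,(291,110),57.2),'edgeR',onz(w,(283,291),57.2),'rearL',onz(w,(560,131),133))
d=grab('wrist','wrist2')
from rig import robot
s=robot.get_state();print(s['ee_pos'],Ro.from_quat(s['orientation']).as_matrix().round(3), s['qpos'])
print(proj(d,s['ee_pos']))
```

```text
head top [624.80174383 -12.52720501  83.4       ] edgeL [614.49962706  61.83774475  57.2       ] edgeR [603.09729125 -87.7037726   57.2       ] rearL [772.35649619  51.22622689 133.        ]
[ 397.81030187 -232.49782966  135.74512826] [[ 0.27  -0.963 -0.002]
 [-0.963 -0.27   0.001]
 [-0.002  0.002 -1.   ]] [-5.82859059e-01 -6.13140044e-02  2.14569352e+00 -1.66925878e-04
  1.06007411e+00  7.14460975e-01]
[324.6035362  311.95181659]
```

View pics/wrist2.png

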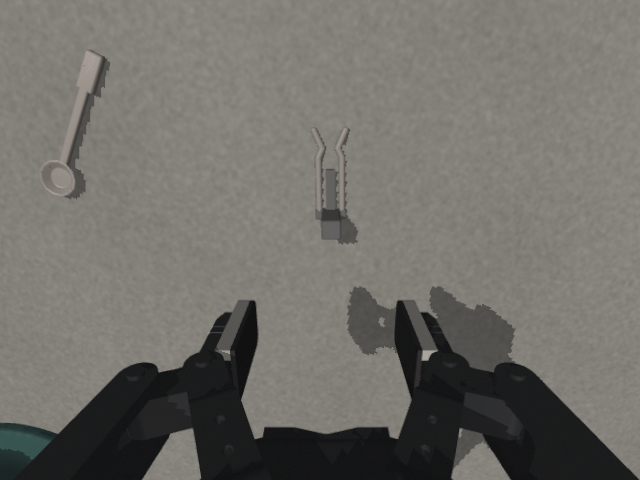

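The clip appears straight ahead: post top at (331,230), tips at (315,129) and (346,129). Its yaw is already aligned.

Run:
```python
from h import *
d=load('wrist2')
P=onz(d,(331,230),36);T=onz(d,(330.5,129),2.5)
p=np.array([397.8,-232.5,135.7]);R=Ro.from_quat([.796,-.605,-.002,0])
v=T-P;print(P,T,v,np.hypot(*v[:2]),np.arctan2(v[1],v[0]),'tool yaw',np.arctan2(-R.as_matrix()[1,1],-R.as_matrix()[0,1]))
print('shift tool',R.inv().apply(np.r_[P[:2],9]-p))
```

```text
[ 404.7948738  -234.64564892   36.        ] [ 468.77194021 -216.62412983    2.5       ] [ 63.97706641  18.02151909 -33.5       ] 66.46683516084 0.2745725334317144 tool yaw 0.2709955789630487
shift tool [  4.34329518  -6.47192926 126.67151214]
```

>>> {"op": "drive_tool", "data": {
  "targets": "50 4 -6 20 0 0 0; 50 0 0 40 0 0 0; 50 0 0 40 0 0 0; 50 0 0 20 0 0 0; 50 0 0 6 0 0 0"
}}

```text
t: 4.85
ee_pos: [402.8, -233.4, 7.8]
orientation: [0.797, -0.604, -0.004, 0.0]
force: [-0.6, 0.1, 0.2]
finger_gap: 50.1
```

>>> {"op": "drive_tool", "data": {
  "targets": "50 0 0 0 0 0 0; 0 0 0 0 0 0 0; 0 0 0 0 0 0 0; 0 0 0 0 0 0 0; 0 0 0 0 0 0 0",
  "grip_force": 80
}}

```text
t: 5.35
ee_pos: [407.2, -236.1, 13.1]
orientation: [0.796, -0.605, 0.002, -0.0]
force: [-1.5, 0.1, 6.7]
finger_gap: 12.2
```

>>> {"op": "drive_tool", "data": {
  "targets": "0 0 0 0 0 0 0; 0 0 0 0 0 0 0; 0 0 0 -30 0 0 0; 0 0 0 -40 0 0 0; 0 0 0 0 0 0 0"
}}

```text
t: 5.85
ee_pos: [410.2, -238.0, 87.3]
orientation: [0.796, -0.605, 0.006, -0.0]
force: [0.2, -1.0, 0.5]
finger_gap: 11.9
```

Run:
```python
from h import *
d=grab('wrist','wrist3')
from rig import robot
s=robot.get_state();R=Ro.from_quat(s['orientation']);print(s['ee_pos'],s['orientation'],s['finger_gap'],s['qpos'])
print(proj(d,s['ee_pos']), [proj(d,s['ee_pos']+R.apply([x,-68,7-2])).round(1) for x in(-10,0,10)])
```

```text
[ 408.74606983 -237.13171763   85.05526932] [ 7.96148444e-01 -6.05086519e-01  4.22802869e-03 -2.89339774e-04] 12.150128091111004 [-5.78389123e-01  1.86584306e-02  2.17397945e+00 -3.32070853e-05
  9.40478958e-01  7.21393052e-01]
[321.55721707 311.67606518] [array([296.4, 158.1]), array([321. , 158.1]), array([345.6, 158.1])]
```

View pics/wrist3.png

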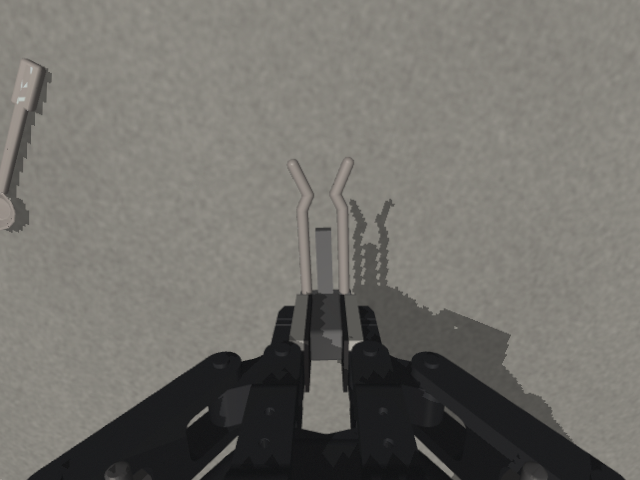

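The clip is held square: tips at (293,162) and (349,162), centred on the tool axis. Now I'll compute the approach.

```bash
cat >> h.py <<'E'
yaw=-0.076
pin=np.array([632,-13.7,72.5])
a=np.radians(33)
ex=np.array([np.cos(yaw),np.sin(yaw),0]);ey=np.array([-np.sin(yaw),np.cos(yaw),0]);ez=np.array([0,0,1.])
u=np.cos(a)*ex+np.sin(a)*ez; n=-np.sin(a)*ex+np.cos(a)*ez
RT=Ro.from_matrix(np.array([-ey,-u,-n]).T)
E
python3 - <<'E'
from h import *
d=load('wrist3')
p=np.array([408.75,-237.13,85.06]);q=[.79615,-.60509,.00423,-.00029];R=Ro.from_quat(q)
for z in(5,7,9,11,13,15):
    pr=[proj(d,p+R.apply([x,y,z-2.5])) for x,y in((-11.5,-68),(11.5,-68),(0,-37.5))]
    print(z,np.round(pr,1).tolist())
for s,h in((-42,13+12),):
    T=pin+u*(s-45)+n*h; print('target',T)
    dp=T-p; print('dp',dp,'in tool',R.inv().apply(dp),'rotvec tool',(R.inv()*RT).as_rotvec())
    Rz=Ro.from_matrix(np.array([-ey,-ex,-ez]).T); print('yaw part',(R.inv()*Rz).as_rotvec(),'tilt',(Rz.inv()*RT).as_rotvec())
E
```

```text
5 [[292.2, 158.8], [349.7, 158.8], [321.3, 231.4]]
7 [[292.6, 158.2], [349.4, 158.2], [321.3, 229.9]]
9 [[293.0, 157.6], [349.1, 157.6], [321.4, 228.5]]
11 [[293.4, 157.1], [348.8, 157.1], [321.4, 227.2]]
13 [[293.8, 156.6], [348.5, 156.5], [321.4, 225.9]]
15 [[294.2, 156.0], [348.2, 156.0], [321.5, 224.6]]
target [545.66960833  -7.12622866  46.08316815]
dp [136.91960833 230.00377134 -38.97683185] in tool [-185.1995036  -193.28172309   38.87450042] rotvec tool [0.56347089 0.09469262 0.33877552]
yaw part [-0.00663254 -0.00535195  0.34702786] tilt [ 5.75958653e-01 -5.62859164e-17 -2.25143666e-16]
```

>>> {"op": "drive_tool", "data": {
  "targets": "0 -31 -32 -5 0 0 0; 0 -31 -32 -5 0 0 0; 0 -31 -32 -5 0 0 0; 0 -31 -32 -5 0 0 0; 0 -31 -32 -5 0 0 0"
}}

```text
t: 6.4
ee_pos: [518.3, -41.4, 105.5]
orientation: [0.796, -0.605, -0.001, 0.0]
force: [1.5, 0.2, -0.6]
finger_gap: 12.0
```

>>> {"op": "drive_tool", "data": {
  "targets": "0 -30 -33 -5 0 0 0; 0 0 0 0 0 0 0.12; 0 0 0 0 0 0 0.12; 0 0 0 0 0 0 0.107; 0 0 0 0 0 0 0"
}}

```text
t: 6.9
ee_pos: [541.4, -5.0, 110.0]
orientation: [-0.68, 0.733, 0.001, -0.001]
force: [-0.2, -0.2, 0.3]
finger_gap: 12.5
```

>>> {"op": "drive_tool", "data": {
  "targets": "0 0 0 0 0.13 0 0; 0 0 0 0 0.13 0 0; 0 0 0 0 0.13 0 0; 0 0 0 0 0.13 0 0; 0 0 0 0 0.056 0 0"
}}

```text
t: 7.4
ee_pos: [538.4, -5.3, 108.4]
orientation: [-0.653, 0.702, -0.208, 0.192]
force: [-0.1, 0.1, -1.1]
finger_gap: 12.1
```

```bash
cat > st.py <<'E'
from h import *
from rig import robot
s=robot.get_state();R=Ro.from_quat(s['orientation']);p=s['ee_pos'];r=p-pin
print(s['t'],p.round(1),'gap',s['finger_gap'],'rel u,y,n',(r@u).round(2),(r@ey).round(2),(r@n).round(2),'F u,y,n',[float((s['force']@v).round(1)) for v in(u,ey,n)])
print('rot err tool',(R.inv()*RT).as_rotvec().round(4),'q',s['qpos'].round(2))
E
python3 st.py
```

```text
7.4 [538.4  -5.3 108.4] gap 12.116712484116963 rel u,y,n -59.3 1.29 81.31 F u,y,n [-0.7, 0.1, -0.9]
rot err tool [ 0.0012 -0.0002  0.0028] q [-0.05 -0.18  2.43 -0.05  0.32  1.65]
```

>>> {"op": "drive_tool", "data": {
  "targets": "0 1 28 0 0 0 0; 0 0 0 20 0 0 0; 0 0 0 20 0 0 0; 0 0 0 10 0 0 0; 0 0 0 0 0 0 0"
}}

```text
t: 7.9
ee_pos: [544.6, -6.8, 51.9]
orientation: [-0.653, 0.703, -0.207, 0.191]
force: [0.0, 0.1, -1.0]
finger_gap: 12.1
```

Run:
```python
from h import *
d=grab('wrist','wrist4')
exec(open('st.py').read())
print('pin orig',proj(d,pin),'head top',proj(d,pin+13*n))
c=cv2.resize(d['pixels'][60:340,180:500],(800,700))[:600]
cv2.imwrite('pics/w4c.png',c)
```

```text
7.95 [544.9  -6.8  52.7] gap 12.486643391756525 rel u,y,n -84.07 0.29 31.0 F u,y,n [0.1, -0.6, -0.5]
rot err tool [ 0.0029 -0.0004  0.0015] q [-0.05 -0.05  2.45 -0.09  0.17  1.68]
pin orig [325.3235011  112.30622618] head top [325.30492568 112.4014668 ]
```

View pics/w4c.png

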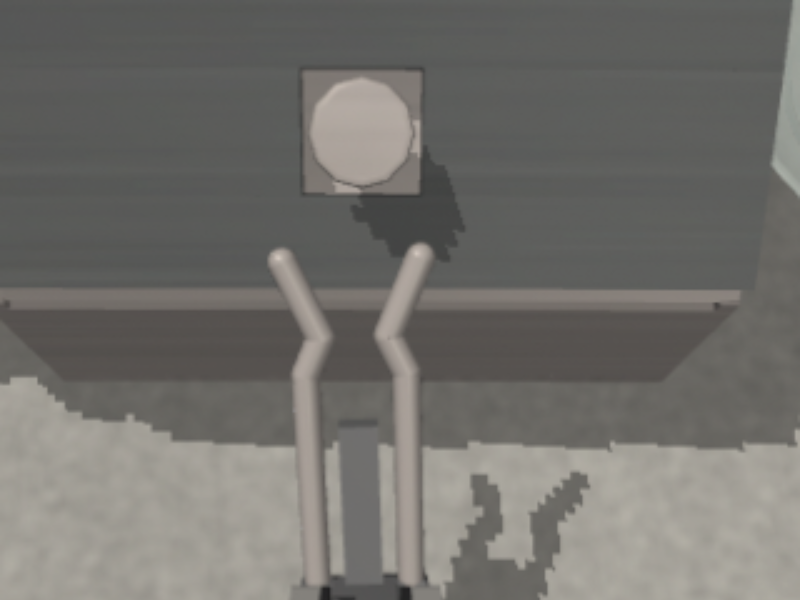

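Head centre is at about (324,113) in the full picture, and the clip's mouth centre is at about (320,162). The clip axis is about 1.5 mm off to the left, so I'll correct and lower to contact.

>>> {"op": "drive_tool", "data": {
  "targets": "0 1.5 0 5 0 0 0; 0 0 0 5 0 0 0; 0 0 0 2 0 0 0; 0 0 0 0 0 0 0"
}}

```text
t: 8.35
ee_pos: [552.5, -8.7, 43.9]
orientation: [-0.652, 0.703, -0.208, 0.193]
force: [0.3, 0.1, -1.0]
finger_gap: 12.1
```

```bash
python3 st.py
```

```text
8.35 [552.5  -8.7  43.9] gap 12.117006523122491 rel u,y,n -82.39 -1.05 19.46 F u,y,n [-0.3, 0.2, -0.9]
rot err tool [ 0.0001 -0.0002 -0.    ] q [-0.05 -0.01  2.44 -0.09  0.14  1.68]
```

>>> {"op": "drive_tool", "data": {
  "targets": "0 0 0 2 0 0 0; 0 0 0 2 0 0 0; 0 0 0 0 0 0 0"
}}

```text
t: 8.65
ee_pos: [554.6, -8.8, 40.5]
orientation: [-0.652, 0.703, -0.208, 0.193]
force: [-0.4, -0.6, -1.5]
finger_gap: 12.2
```

```bash
python3 st.py
```

```text
8.65 [554.6  -8.8  40.5] gap 12.189220593588168 rel u,y,n -82.48 -0.97 15.44 F u,y,n [-1.1, -0.6, -1.1]
rot err tool [ 0.0001 -0.0001 -0.0001] q [-0.05 -0.    2.44 -0.1   0.13  1.69]
```

>>> {"op": "drive_tool", "data": {
  "targets": "0 0 0 1.5 0 0 0; 0 0 0 1 0 0 0; 0 0 0 0 0 0 0"
}}

```text
t: 8.95
ee_pos: [555.9, -8.9, 38.5]
orientation: [-0.652, 0.703, -0.208, 0.193]
force: [-1.6, 0.9, 2.2]
finger_gap: 12.4
```

>>> {"op": "drive_tool", "data": {
  "targets": "0 0 0 1 0 0 0; 0 0 0 0 0 0 0"
}}

```text
t: 9.15
ee_pos: [556.2, -8.9, 37.7]
orientation: [-0.652, 0.703, -0.208, 0.193]
force: [-5.3, 0.3, 4.0]
finger_gap: 12.5
```

>>> {"op": "drive_tool", "data": {
  "targets": "0 0 0 1 0 0 0; 0 0 0 0 0 0 0"
}}

```text
t: 9.35
ee_pos: [556.5, -8.9, 36.8]
orientation: [-0.652, 0.703, -0.208, 0.193]
force: [-8.8, 1.3, 7.9]
finger_gap: 12.2
```

```bash
python3 st.py
```

```text
9.35 [556.5  -8.9  36.8] gap 12.230476073091705 rel u,y,n -82.89 -0.98 11.27 F u,y,n [-3.1, 0.6, 11.5]
rot err tool [ 0.0005 -0.0001 -0.0001] q [-0.05  0.01  2.44 -0.11  0.12  1.69]
```

Contact began at n≈13 mm, so the underside is 13 mm below the TCP. I'll raise it to about 1 mm clearance and push.

>>> {"op": "drive_tool", "data": {
  "targets": "0 0 0 -2.8 0 0 0; 0 0 -6 0 0 0 0; 0 0 -6 0 0 0 0; 0 0 -5 0 0 0 0; 0 0 0 0 0 0 0",
  "grip_force": 110
}}

```text
t: 9.85
ee_pos: [571.5, -10.1, 49.8]
orientation: [-0.651, 0.703, -0.209, 0.194]
force: [-0.3, -0.1, -0.3]
finger_gap: 11.8
```

Run:
```python
from h import *
d=grab('wrist','wrist5')
exec(open('st.py').read())
c=cv2.resize(d['pixels'][60:300,200:450],(625,600))
cv2.imwrite('pics/w5c.png',c)
```

```text
9.9 [570.7 -10.1  49.1] gap 11.412329587002361 rel u,y,n -64.22 -1.03 13.86 F u,y,n [-0.5, -0.6, 0.3]
rot err tool [-0.0011 -0.0001 -0.0003] q [-0.05  0.01  2.4  -0.08  0.15  1.67]
```

View pics/w5c.png

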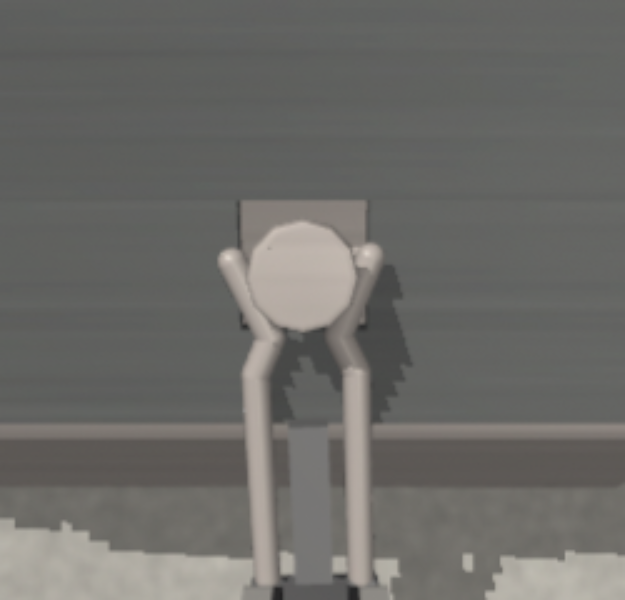

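The legs straddle the shank under the head and are centred: head at crop x 302, mouth at 300. I'll push.

>>> {"op": "drive_tool", "data": {
  "targets": "0 0 -4 0 0 0 0; 0 0 -4 0 0 0 0; 0 0 -3 0 0 0 0; 0 0 0 0 0 0 0"
}}

```text
t: 10.3
ee_pos: [576.6, -10.6, 52.7]
orientation: [-0.652, 0.704, -0.207, 0.191]
force: [-6.4, 0.9, 0.3]
finger_gap: 11.7
```

```bash
python3 st.py
```

```text
10.3 [576.6 -10.6  52.7] gap 11.68065262279288 rel u,y,n -57.3 -1.1 13.56 F u,y,n [-5.2, 0.5, 3.8]
rot err tool [ 0.0052 -0.0004 -0.0002] q [-0.05  0.01  2.39 -0.07  0.17  1.66]
```

>>> {"op": "drive_tool", "data": {
  "targets": "0 0 -3 0 0 0 0; 0 0 -3 0 0 0 0; 0 0 0 0 0 0 0"
}}

```text
t: 10.6
ee_pos: [576.9, -10.7, 52.5]
orientation: [-0.653, 0.705, -0.203, 0.188]
force: [-17.5, 1.2, 6.4]
finger_gap: 11.4
```

```bash
python3 st.py
```

```text
10.6 [576.9 -10.7  52.5] gap 11.370235480006055 rel u,y,n -57.11 -1.23 13.25 F u,y,n [-11.2, -0.1, 14.9]
rot err tool [ 0.0146 -0.0008 -0.0001] q [-0.05  0.02  2.38 -0.07  0.18  1.65]
```

The push jammed at 11 N along the slope, with 15 N pressing into the lid. The tips are probably dipping into the window's far edge, so I'll back off, lift a little and retry.

>>> {"op": "drive_tool", "data": {
  "targets": "0 0 4 -0.5 0 0 0; 0 0 4 -0.5 0 0 0; 0 0 0 0 0 0 0; 0 0 0 0 0 0 0"
}}

```text
t: 11.0
ee_pos: [575.8, -10.5, 53.5]
orientation: [-0.652, 0.704, -0.208, 0.192]
force: [-3.3, 0.9, -2.0]
finger_gap: 11.6
```

```bash
python3 st.py
```

```text
11.0 [575.8 -10.5  53.5] gap 11.57131141772692 rel u,y,n -57.54 -1.06 14.73 F u,y,n [-4.0, 0.6, 0.1]
rot err tool [ 0.0021 -0.0002 -0.0002] q [-0.05  0.01  2.39 -0.07  0.17  1.66]
```

>>> {"op": "drive_tool", "data": {
  "targets": "0 0 -3 -1 0.01 0 0; 0 0 -3 -1 0 0 0; 0 0 0 0 0 0 0"
}}

```text
t: 11.3
ee_pos: [579.6, -10.7, 58.3]
orientation: [-0.651, 0.702, -0.211, 0.196]
force: [-1.3, -0.1, -2.7]
finger_gap: 11.7
```

```bash
python3 st.py
```

```text
11.3 [579.6 -10.7  58.3] gap 11.704104989401191 rel u,y,n -51.73 -1.0 16.65 F u,y,n [-2.6, -0.2, -1.5]
rot err tool [-0.0078 -0.0002 -0.    ] q [-0.05  0.01  2.39 -0.07  0.17  1.66]
```

>>> {"op": "drive_tool", "data": {
  "targets": "0 0 -2 -0.5 0 0 0; 0 0 -2 -0.5 0 0 0; 0 0 0 0 0 0 0"
}}

```text
t: 11.6
ee_pos: [583.5, -11.0, 62.0]
orientation: [-0.651, 0.702, -0.212, 0.196]
force: [2.8, 1.7, -9.7]
finger_gap: 11.3
```

```bash
python3 st.py
```

```text
11.6 [583.5 -11.   62. ] gap 11.330178830281948 rel u,y,n -46.45 -0.96 17.69 F u,y,n [-3.1, 2.0, -9.6]
rot err tool [-0.0095 -0.0001 -0.0001] q [-0.05  0.01  2.38 -0.07  0.17  1.66]
```

>>> {"op": "drive_tool", "data": {
  "targets": "0 0 0 1.5 0 0 0; 0 0 -1 1.5 0 0 0; 0 0 0 0 0 0 0"
}}

```text
t: 11.9
ee_pos: [588.1, -11.3, 62.3]
orientation: [-0.65, 0.702, -0.213, 0.198]
force: [0.1, 0.6, -0.8]
finger_gap: 11.6
```

Run:
```python
from h import *
d=grab('wrist','wrist6')
exec(open('st.py').read())
c=cv2.resize(d['pixels'][60:300,200:450],(625,600))
cv2.imwrite('pics/w6c.png',c)
```

```text
11.95 [588.  -11.3  62.3] gap 11.559086965630302 rel u,y,n -42.48 -0.97 15.46 F u,y,n [-1.0, 0.1, -0.2]
rot err tool [-0.0146  0.     -0.0003] q [-0.05  0.01  2.37 -0.07  0.17  1.66]
```

View pics/w6c.png

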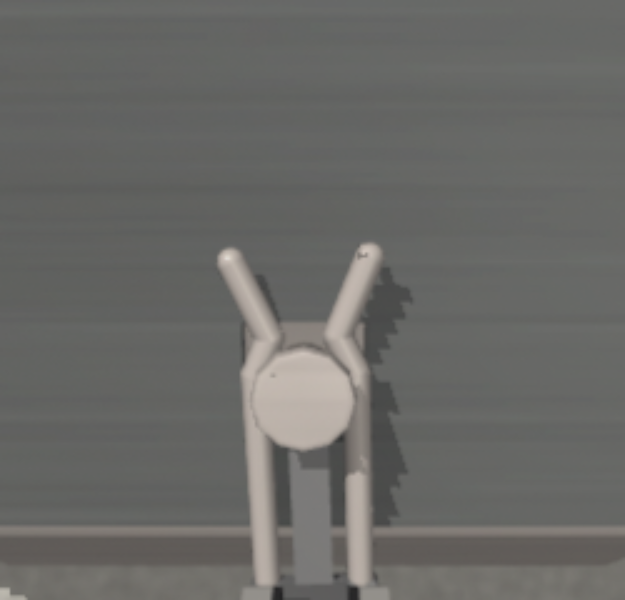

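The pin has snapped past the pinch and sits in the pocket, head at crop (302,400). I'll seat it against the nose, lay it flat, and release.

>>> {"op": "drive_tool", "data": {
  "targets": "0 0 -1.5 0 -0.014 0 0; 0 0 -1 1 0 0 0; 0 0 0 1 0 0 0; 0 0 0 0 0 0 0"
}}

```text
t: 12.35
ee_pos: [589.4, -11.5, 60.6]
orientation: [-0.652, 0.704, -0.207, 0.192]
force: [-5.7, 1.1, 6.9]
finger_gap: 11.4
```

```bash
python3 st.py
```

```text
12.35 [589.4 -11.5  60.6] gap 11.39504048007647 rel u,y,n -42.21 -0.99 13.27 F u,y,n [-1.1, 0.6, 8.9]
rot err tool [ 0.0028 -0.0001 -0.0002] q [-0.05  0.02  2.36 -0.06  0.19  1.65]
```

>>> {"op": "drive_tool", "data": {
  "targets": "0 0 0.7 -0.8 0 0 0; 0 0 0 0 0 0 0; 35 0 0 0 0 0 0; 35 0 0 0 0 0 0; 35 0 0 0 0 0 0"
}}

```text
t: 12.85
ee_pos: [588.1, -11.4, 60.3]
orientation: [-0.652, 0.704, -0.207, 0.192]
force: [1.1, -0.7, 0.3]
finger_gap: 35.2
```

>>> {"op": "drive_tool", "data": {
  "targets": "35 0 0 0 0 0 0; 35 0 0 -15 0 0 0; 35 0 0 -25 0 0 0; 35 0 0 -30 0 0 0; 35 0 0 0 0 0 0"
}}

```text
t: 13.35
ee_pos: [551.5, -8.5, 123.0]
orientation: [-0.651, 0.703, -0.209, 0.194]
force: [0.0, 0.3, 0.3]
finger_gap: 35.0
```

Run:
```python
from h import *
d=grab('wrist','wrist7')
e=grab('side','side7')
exec(open('st.py').read())
o=np.zeros((480,800,3),np.uint8)
o[:480,:480]=cv2.resize(d['pixels'][100:340,200:440],(480,480),interpolation=cv2.INTER_CUBIC)
k=cv2.resize(e['pixels'][165:275,230:350],(320,293),interpolation=cv2.INTER_CUBIC);o[:293,480:]=k
cv2.imwrite('pics/c7.png',o)
```

```text
13.45 [550.8  -8.5 120.1] gap 35.09655986571036 rel u,y,n -42.3 -0.96 84.23 F u,y,n [-0.2, -0.8, 0.4]
rot err tool [ 0.0016 -0.     -0.0002] q [-0.05 -0.17  2.39 -0.04  0.35  1.63]
```

View pics/c7.png

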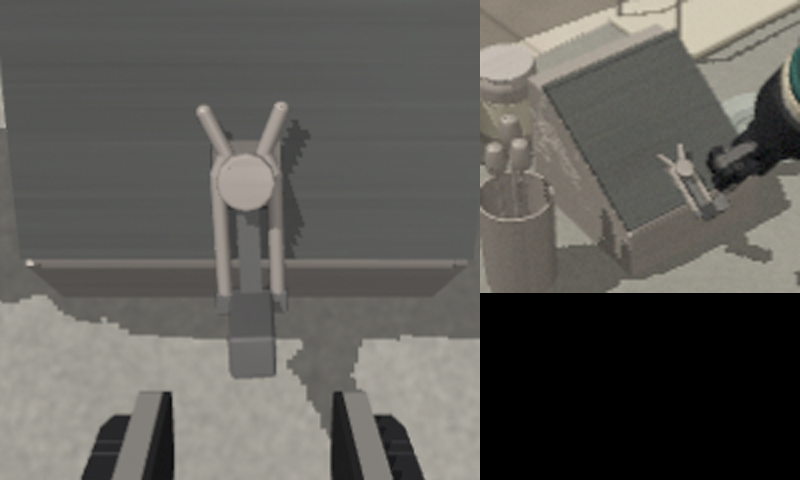

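The clip is home around the pin and free of the fingers. I'll check flatness numerically.

Run:
```python
from h import *
d=load('wrist7'); e=load('side7')
hd=proj(d,pin+13*n);print('head pred',hd,'seen 322.5,191')
for off in(0,1.5):
  for th in(0,.03,.06,.1):
    # droop about lid edge (clip x -28): rotate in u-n plane
    def P(x,y,z):
        X=x+28;c,s=np.cos(th),np.sin(th)
        return pin+u*(off-28+X*c-z*s)+n*(X*s+z*c)+ey*y
    print(off,th,'post',proj(d,P(-45,0,36)).round(1),'tips',proj(d,P(23,11.5,2.5)).round(1),proj(d,P(23,-11.5,2.5)).round(1))
print('seen post ~326,279 tips 301.5,155 / 340.5,153')
```

```text
head pred [323.30691988 190.83272224] seen 322.5,191
0 0 post [323.2 275.3] tips [304.4 150.1] [342.2 150.1]
0 0.03 post [323.2 276.6] tips [304.3 150.5] [342.3 150.5]
0 0.06 post [323.3 277.8] tips [304.2 151. ] [342.4 151. ]
0 0.1 post [323.3 279.4] tips [304.  151.8] [342.6 151.8]
1.5 0 post [323.2 272.9] tips [304.4 147.6] [342.3 147.6]
1.5 0.03 post [323.2 274.2] tips [304.3 148. ] [342.4 148. ]
1.5 0.06 post [323.2 275.5] tips [304.1 148.5] [342.5 148.4]
1.5 0.1 post [323.3 277.1] tips [303.9 149.2] [342.6 149.2]
seen post ~326,279 tips 301.5,155 / 340.5,153
```

The clip lies flat, but these numbers put it home only to within about 2 mm. I'll check by nudging the post from behind with shut fingers.

>>> {"op": "drive_tool", "data": {
  "targets": "0 0 33 0 0 0 0; 0 0 0 0 0 0 0; 0 0 0 25 0 0 0; 0 0 0 25 0 0 0; 0 0 0 20 0 0 0"
}}

```text
t: 13.95
ee_pos: [561.2, -9.3, 40.8]
orientation: [-0.652, 0.704, -0.207, 0.191]
force: [-0.6, -0.4, 1.1]
finger_gap: 0.4
```

>>> {"op": "drive_tool", "data": {
  "targets": "0 0 0 0 0 0 0; 0 0 0 0 0 0 0; 0 0 -4 0 0 0 0; 0 0 -3 0 0 0 0; 0 0 0 0 0 0 0"
}}

```text
t: 14.45
ee_pos: [567.7, -9.8, 48.2]
orientation: [-0.652, 0.703, -0.208, 0.193]
force: [0.8, 0.2, -0.3]
finger_gap: -0.2
```

```bash
python3 st.py
```

```text
14.45 [567.7  -9.8  48.2] gap -0.22630576144218262 rel u,y,n -67.3 -0.96 14.69 F u,y,n [0.4, 0.3, -0.7]
rot err tool [ 0.0006 -0.     -0.0002] q [-0.05  0.01  2.41 -0.08  0.15  1.67]
```

>>> {"op": "drive_tool", "data": {
  "targets": "0 0 -2 0 0 0 0; 0 0 -1.5 0 0 0 0; 0 0 0 0 0 0 0"
}}

```text
t: 14.75
ee_pos: [569.4, -9.9, 48.6]
orientation: [-0.652, 0.704, -0.207, 0.192]
force: [-0.7, -0.2, -0.0]
finger_gap: -0.2
```

```bash
python3 st.py
```

```text
14.75 [569.4  -9.9  48.6] gap -0.19658095169400547 rel u,y,n -65.56 -0.99 14.1 F u,y,n [-0.6, -0.2, 0.4]
rot err tool [ 0.0032 -0.0001 -0.0001] q [-0.05  0.01  2.4  -0.08  0.16  1.67]
```

>>> {"op": "drive_tool", "data": {
  "targets": "0 0 -2 0 0 0 0; 0 0 -1 0 0 0 0; 0 0 0 0 0 0 0"
}}

```text
t: 15.05
ee_pos: [571.6, -10.1, 49.7]
orientation: [-0.652, 0.704, -0.207, 0.192]
force: [-0.1, 0.3, 0.5]
finger_gap: -0.3
```

```bash
python3 st.py
```

```text
15.05 [571.6 -10.1  49.7] gap -0.29334327939346583 rel u,y,n -63.11 -1.0 13.82 F u,y,n [0.2, 0.3, 0.5]
rot err tool [ 0.0041 -0.0001 -0.0001] q [-0.05  0.01  2.4  -0.08  0.16  1.66]
```

>>> {"op": "drive_tool", "data": {
  "targets": "0 0 -2 0 0 0 0; 0 0 -1 0 0 0 0; 0 0 0 0 0 0 0"
}}

```text
t: 15.35
ee_pos: [572.7, -10.2, 50.2]
orientation: [-0.652, 0.704, -0.206, 0.191]
force: [-4.0, 1.3, 1.4]
finger_gap: 0.2
```

>>> {"op": "drive_tool", "data": {
  "targets": "0 0 -2 0 0 0 0; 0 0 -1 0 0 0 0; 0 0 0 0 0 0 0"
}}

```text
t: 15.65
ee_pos: [572.9, -10.3, 50.0]
orientation: [-0.653, 0.704, -0.204, 0.189]
force: [-8.8, 2.3, 0.8]
finger_gap: 0.2
```

```bash
python3 st.py
```

```text
15.65 [572.9 -10.3  50. ] gap 0.16281652509779151 rel u,y,n -61.92 -1.05 13.34 F u,y,n [-7.1, 1.7, 5.5]
rot err tool [ 0.0119 -0.0004  0.0001] q [-0.05  0.01  2.39 -0.07  0.17  1.66]
```

There is a solid stop at 7–9 N, so the nose is against the pin. I'll retreat and take a last look.

>>> {"op": "drive_tool", "data": {
  "targets": "0 0 10 0 0 0 0; 0 0 8 0 0 0 0; 0 0 0 -35 0 0 0; 0 0 0 -45 0 0 0; 0 0 0 0 0 0 0"
}}

```text
t: 16.15
ee_pos: [521.2, -6.1, 118.1]
orientation: [-0.651, 0.702, -0.212, 0.196]
force: [0.3, -0.6, 1.4]
finger_gap: 0.0
```

Run:
```python
from h import *
d=grab('wrist','wrist8')
exec(open('st.py').read())
e=grab('scene','scene8')
o=np.zeros((480,800,3),np.uint8)
o[:480,:480]=cv2.resize(d['pixels'][40:280,200:440],(480,480),interpolation=cv2.INTER_CUBIC)
o[:240,480:]=cv2.resize(e['pixels'],(320,240))
cv2.imwrite('pics/c8.png',o)
for off in(-1.5,0,1.5): print(off,[proj(d,pin+u*(off+x)+ey*y+n*z).round(1) for x,y,z in((-45,0,36),(23,11.5,2.5),(23,-11.5,2.5))])
print(proj(d,pin+13*n))
```

```text
16.2 [520.9  -6.1 115.9] gap -0.09967902204189005 rel u,y,n -69.8 -0.89 97.03 F u,y,n [0.3, -0.3, 0.8]
rot err tool [-0.0069  0.0002 -0.0003] q [-0.05 -0.24  2.46 -0.04  0.34  1.63]
-1.5 [array([323.4, 225.9]), array([305. , 105.7]), array([342. , 105.7])]
0 [array([323.4, 223.5]), array([305. , 103.1]), array([342. , 103.1])]
1.5 [array([323.4, 221. ]), array([304.9, 100.6]), array([342.1, 100.6])]
[323.48260354 142.27893891]
```

View pics/c8.png

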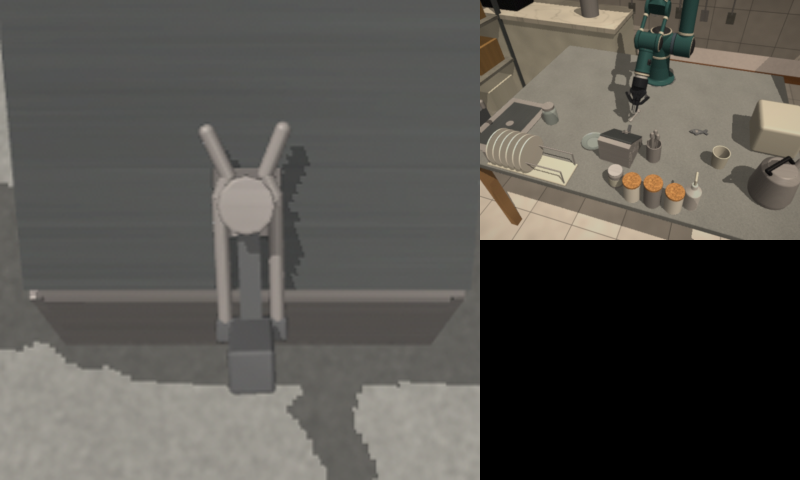

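The clip is home and flat: tips at (303,105) and (341,103), post at (325,224), all within about 1–2 mm of the nominal seat. The other things are undisturbed.

```bash
python3 -c "
from rig import robot
robot.sign_off()"
```

```text
the job is handed in; nothing more can be done
```

I shut the lid so the pin stands through its window, then pushed the clip up the slope under the pin's head until it snapped past the pinch, and let it go. I handed the job in at about 16 s.

- **Jam:** The first push stuck, at about 11 N along the slope and 15 N into the lid. I backed off, lifted the clip about 2 mm and pushed again, and it went through.
- **Seating:** After I released the clip, the picture and the push distances could not settle the last 2 mm. I nudged the post from behind with closed fingers; it moved by about 1 mm at most, then stopped solidly at 7–9 N.
- **Last picture:** The clip's tips and post lay within about 1–2 mm of where they should be when fully home, and the clip lay flat as far as the picture shows. The gripper was clear of everything.
- **Other things:** They looked undisturbed in the last scene picture. I did not measure their positions.

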